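Lock the optical rail carrier and set the diffuser ball on it

TASK

Slide the carrier along the optical rail until it is up against the stop block and flip its cam lever fully down to lock it there. Then take the white ball from its storage ring and set it gently in the cup on the carrier's post; do not drop it on the bench, and do not shift the circuit-board module.

Things in the scene. Friction and masses are not known exactly. Their poses are not given: they have to be found in the camera images.
- rail: aluminium optical rail 360 mm long (its y axis), 44 mm wide (x), 23 mm high, bolted to the black breadboard; origin at the centre of its underside. Its -x side faces the robot. Its +y is the way to the stop.
- carrier (a joint): position in m of the carrier along the rail's +y, 0 at the rail's centre, limits -0.14 to 0.14. While unlocked it slides with about 2 N of friction. The carrier is a dark steel block 64 mm across (x) x 70 mm along the rail, top 44 mm above the bench, with a central post (16 mm thick, with a 28 mm collar up to 54 mm) that bears the cup at 80 to 98 mm
- cup (a point): centre of the mouth of the round aluminium cup on the carrier's post: outer diameter 32 mm, inner 24 mm, 18 mm tall, mouth 98 mm above the bench; axes as the rail's. The ball's centre lies 22 mm above this point when it is seated. The cup can be pinched from above to slide the carrier
- carrier_face (a point): middle of the carrier's end face that meets the stop (+y end), 34 mm above the bench; axes as the rail's
- stop: stop block clamped on the rail, fixed: dark steel, 60 mm across the rail, 24 mm along it, 50 mm high, with an 18 mm steel thumbscrew on top up to 62 mm; origin at the bench under its centre, axes as the rail's
- stop_face (a point): middle of the stop's face (-y end) that the carrier comes to lie against, 34 mm above the bench; axes as the rail's
- lever (a joint): angle in rad of the cam lever on the carrier's robot side: 0 = free, handle slants up 57 degrees from level and towards the robot; 1.0 = level, fully down, locked (above 0.93). Starts at 0 to 0.15; stays where left. From about 0.2 the cam bites, the push needed near the tip rises to some 10 N (more if fast), easing at the end, and the carrier no longer slides freely; down, it holds against 10 N
- lever_hinge (a point): the lever's hinge axis, 36 mm above the bench, 40 mm from the rail's centre plane towards the robot (rail -x); the hinge line runs along the rail
- lever_tip (a point): centre line of the lever's rounded tip (14 mm thick), 66 mm from the hinge. The handle is a steel flat 22 mm wide (along the rail) and 8 mm thick. Press it down on its upper face (the one towards the post); it can be pushed with closed fingers. When locked the tip lies 106 mm from the rail's centre plane, 36 mm above the bench
- store: storage ring for the ball, aluminium, fixed to the bench: foot 48 mm, ring outer diameter 34 mm, inner 24 mm, 12 mm high; origin at the centre of its underside; on the left or the right of the rail
- ball_center (a point): centre of the white plastic ball, 50 mm diameter, about 80 g; at the start 34 mm above the bench, on the storage ring; free to roll
- pcb: green circuit board on a black 70 x 60 mm base, 33 mm high, loose, on the other side of the rail from the ball; origin at the centre of its underside. To be left alone
There are look-alikes about, which are no part of the job. What is shaped like the part that bears ball_center but blue, red or yellow is not meant.

How it is judged:
By the outcome, as a careful person would: the job done as asked, in the order asked, and still so for the second after the job is handed in, with the robot touching nothing.
It also fails if it takes over 64 s, if anything falls off the work surface, if the arm or the gripper's body presses on something with over 40 N, if the wrist force passes 120 N, or if a joint passes its speed limit or range.

ROBOT

A 7-joint arm with a two-finger parallel gripper is mounted at the origin on the work surface. World frame = base frame: x ahead of the robot, y to its left, z up, the work surface at z = 0. Lengths are in mm, angles in rad, forces in N, time in s.
With the tool pointing down it reaches from about 400 to 875 mm from the base axis. Payload 4.4 kg.
Tool frame: the origin (TCP) lies at the very end of the fingers, on their centre line; the grasp point (between the pads) lies 19 mm behind it; z points along the fingers, y is the line along which they close (so a half turn about z gives the same grasp; the last joint's range is limited). The gripper opens to 85 mm and grips with 20 to 120 N. Pads are 22 mm wide; open, the fingers measure 114 mm over their backs; the gripper's body (76 mm by 85 mm) begins 54 mm behind the grasp point. The pads swing forward as they close: fully open they stand 13 mm farther back than shut.
Start: joints at [-1.338, 0.628, 0.038, 1.517, -0.027, 0.996, -0.02], TCP at [191.318, 621.221, 205.913] pointing down, gripper open.
Joint ranges: [-3.06, 3.06], [-0.37, 2.12], [-1.25, 1.32], [0.18, 2.47], [-1.1, 4.24], [0.23, 1.98], [-2.94, 2.94]. Speed limits (rad/s): [2.57, 2.57, 3.14, 3.14, 3.14, 3.14, 3.14].

INTERFACE

Orientations are given as [roll, pitch, yaw] about the fixed x, y, z axes, in that order (R = Rz(yaw) Ry(pitch) Rx(roll)).
In Python, from cell import status, get_image, ctrl, models gives the robot as it stands.
- The arm moves only by the shell command python3 -m handwheel 'ROWS' [OPENING]. ROWS is JSON, a list of rows, each an object with "delta_pos": the shift along the world's x, y, z in cm, a list of three; "yaw": the turn about the world's z in rad. A call has 1 to 10 rows; each row shifts and turns the commanded pose from where the row before left it; what a row does not reach is not made up. A row lasts 1/12 s, in which the tool goes at most 41.7 mm and 7.16 degrees, less where a joint would pass 70% of its speed; a pose out of reach is approached as far as the arm can. A call is refused whole if a number of a shift passes 4.17 or a number of a turn 0.125, either way. A call with a gripper value outside its range is refused whole. OPENING is the opening, from -1 (shut) to 1 (fully open), set as the call begins (- or left out, the last holds). The fingers move at their own pace and stop on an object; the grip force is fixed at half the most. Time passes only in rows, so rows that do not move let the fingers close. It gives the time, the measured TCP pose, the force, the opening and the grip force at its end, in the units of the state.
- status.read_state(): the state, without advancing time (a new reading comes with each control period).
- get_image(name): name is "scene" or "top" or "wrist"; returns a dict with "color" (384x512x3 uint8, red, green, blue), "z_map" (384x512 float32, mm along the optical axis (not along the pixel's ray), 0 where there is no reading), "fx", "fy", "cx", "cy" (pixels), "k1" (the pictures are not rectified: a ray, as slopes to the right and down, at radius r is drawn at 1 + k1 r^2 times it, then the intrinsics apply), "position" and "rotation" of the camera in the world; the wrist camera has in their place "hand_eye" (4x4, takes a point from camera to tool coordinates, whose origin is the TCP and whose axes are the flange's). Camera axes: x right, y up, looking along -z (the intrinsics and any distortion apply to the point x, -y, -z); pixel columns grow to the right and rows downward; lengths in mm; the calibration is good to about 2 mm. A picture is of the moment at which its call begins: read the wrist's pose just before it.
- ctrl.finish_job(): hands the job in; it is judged then, once.
Trained networks look in a picture, given as the dict that the camera call returned (one of the last four; its "shot" number tells which), for a name from the list of things; names that differ only in an ending like _2 or _b are one class to them, and where a whole thing is asked for, a point or a joint stands for the part that bears it (a point fixed in the world has none). Each returns a list of dicts, best first, with "score" (0 to 1); they miss things now and then, are a little off and sometimes report something else, mostly with a low value. They report only what shows in the picture. A call takes as long as a camera call. They do not tell look-alikes from the thing itself.
- models.boxes_of(picture, name): "rect" ([left, top, right, bottom] in pixels, round what is visible of it).
The state is a dict: "clock": time; "qpos": joint angles; "qd": joint speeds; "tau": joint torques, N m; "eef_pos": TCP position; "tool_rot": TCP orientation; "force": force on the tool from outside, world axes, zero at the start; "torque": the same for the moment, N m; "width": finger opening in mm; "gripper_force": force on a finger pad.
Only numpy, scipy, OpenCV 4.12 (cv2) and the standard library are available. Lean on these libraries where they do the work, as an engineer would, in place of code of your own. Each camera call takes 0.05 s, during which the arm holds its last target. There are 200 camera calls.

## Working session

There is one attempt and no reset: what is moved stays moved. The work goes in short steps, Python scripts to look and compute and a shell command to move; the robot and the scene stay as the last step left them, time stands still between calls to the robot, and variables do not carry over. Pictures are saved under pics/ and viewed, at most 13 in all, crops included, and the job is handed in when it is done.

```bash
mkdir -p pics; ls
cat > h.py <<'E'
import numpy as np, cv2
from cell import status, get_image, ctrl, models
def world(p,eef=None):
    """HxWx3 world map of picture (mm)"""
    h,w=p["z_map"].shape
    K=np.array([[p["fx"],0,p["cx"]],[0,p["fy"],p["cy"]],[0,0,1.]])
    u,v=np.meshgrid(np.arange(w),np.arange(h))
    n=cv2.undistortPoints(np.stack([u,v],-1).reshape(-1,1,2).astype(np.float64),K,np.array([p["k1"],0,0,0.])).reshape(h,w,2)
    z=p["z_map"].astype(float); z[z==0]=np.nan
    c=np.stack([n[...,0]*z,-n[...,1]*z,-z],-1)
    if "hand_eye" in p:
        from scipy.spatial.transform import Rotation as R
        H=np.array(p["hand_eye"]); c=c@H[:3,:3].T+H[:3,3]
        Rw=R.from_euler("xyz",eef["tool_rot"]).as_matrix()
        return c@Rw.T+np.array(eef["eef_pos"])
    return c@np.array(p["rotation"]).T+np.array(p["position"])
E
python3 - <<'E'
from h import *
s=status.read_state(); print(s)
ims=[]
for n in ["scene","top"]:
    p=get_image(n); np.savez(f"{n}.npz",W=world(p),c=p["color"])
    print(n,p["position"],p["fx"],p["k1"])
    im=p["color"][...,::-1].copy()
    for k in ["rail","carrier","cup","stop","lever","store","ball_center","pcb"]:
        for b in models.boxes_of(p,k)[:4]:
            r=[int(x) for x in b["rect"]]; W=world(p)
            cu,cv=(r[0]+r[2])//2,(r[1]+r[3])//2
            print(n,k,r,round(b["score"],2),W[min(cv,383),min(cu,511)].round())
    cv2.imwrite(f"pics/{n}0.png",im)
    ims.append(im)
E
```

```text
pics
{'clock': 0.0, 'qpos': array([-1.33777807,  0.62933245,  0.03842975,  1.51841048, -0.02699071,
        0.99626252, -0.01996215]), 'qd': array([-0.00020487,  0.00076407,  0.00064737, -0.00052214,  0.00064845,
       -0.00032333,  0.00037766]), 'tau': array([-9.71220179e-04, -5.63397217e+01,  1.22597761e+00, -1.93451071e+01,
        1.10689466e-02,  1.03315810e-02, -6.96426724e-06]), 'eef_pos': array([191.12251288, 620.55163253, 204.9841789 ]), 'tool_rot': array([-3.13969771e+00,  2.55566445e-05,  2.84282624e+00]), 'force': array([-0.51960172, -0.26047021, -0.14516995]), 'torque': array([ 0.04380284,  0.01728855, -0.02479136]), 'gripper_force': 0.0, 'width': 85.39860981521429}Traceback (most recent call last):
  File "<stdin>", line 5, in <module>
  File "h.py", line 16, in world
    return c@np.array(p["rotation"]).T+np.array(p["position"])
           ~~~~~~~~~~~~~~~~~~~~~~~~~~~^~~~~~~~~~~~~~~~~~~~~~~~
ValueError: operands could not be broadcast together with shapes (384,512) (3,)
```

```bash
sed -i 's/    return c@np.array(p\["rotation"\]).T/    from scipy.spatial.transform import Rotation as R\n    return c@R.from_euler("xyz",p["rotation"]).as_matrix().T/' h.py
python3 - <<'E'
from h import *
for n in ["scene","top"]:
    p=get_image(n); W=world(p); np.savez(f"{n}.npz",W=W,c=p["color"])
    print(n,p["position"],p["rotation"],p["fx"],p["k1"])
    for k in ["rail","carrier","cup","stop","lever","store","ball_center","pcb"]:
        for b in models.boxes_of(p,k)[:4]:
            r=[int(x) for x in b["rect"]]
            cu,cv=(r[0]+r[2])//2,(r[1]+r[3])//2
            print(n,k,r,round(b["score"],2),W[min(cv,383),min(cu,511)].round())
    cv2.imwrite(f"pics/{n}0.png",p["color"][...,::-1])
a=cv2.imread("pics/scene0.png");b=cv2.imread("pics/top0.png")
E
```

```text
scene [1043.1457736  -422.72931484  631.2056594 ] [0.88586151 0.01136769 0.88424437] 346.65656695003526 -0.054223659002264016
scene rail [210, 181, 339, 256] 0.58 [583.  -7.  23.]
scene carrier [229, 186, 270, 245] 0.62 [569. -74.  64.]
scene cup [233, 184, 272, 249] 0.73 [574. -69.  62.]
scene stop [294, 188, 318, 214] 0.66 [600.  86.  38.]
scene lever [229, 183, 245, 214] 0.72 [507. -63.  70.]
scene store [129, 257, 152, 271] 0.64 [ 490. -326.    8.]
scene store [228, 184, 270, 244] 0.22 [570. -74.  68.]
scene ball_center [127, 243, 149, 264] 0.89 [ 495. -323.   49.]
scene ball_center [162, 216, 181, 238] 0.72 [ 464. -227.   43.]
scene ball_center [108, 272, 127, 300] 0.69 [ 545. -392.   46.]
scene ball_center [335, 149, 362, 169] 0.68 [537. 333.  25.]
scene pcb [334, 147, 364, 169] 0.78 [536. 340.  25.]
scene pcb [232, 187, 269, 242] 0.32 [571. -72.  68.]
top [ 383.56736437  -25.36068472 1398.21036186] [ 0.1067229  -0.01072955 -1.5501688 ] 476.1719383223781 -0.157470620666808
top rail [181, 154, 301, 204] 0.92 [560.   9.  12.]
top carrier [251, 162, 279, 206] 0.97 [543. -61.  41.]
top cup [255, 164, 277, 201] 0.79 [548. -63.  46.]
top stop [207, 155, 216, 181] 0.58 [585.  95.  50.]
top lever [261, 189, 271, 202] 0.56 [509. -63.  71.]
top lever [210, 155, 216, 177] 0.44 [591.  90.  45.]
top ball_center [313, 180, 333, 198] 0.8 [ 532. -227.   48.]
top ball_center [369, 183, 382, 197] 0.69 [ 532. -379.   46.]
top ball_center [334, 168, 354, 180] 0.67 [ 576. -288.   50.]
top ball_center [312, 208, 326, 228] 0.63 [ 448. -216.   52.]
top pcb [110, 174, 137, 203] 0.85 [524. 354.  27.]
top pcb [182, 157, 303, 202] 0.64 [560.   6.   7.]
top pcb [257, 163, 278, 203] 0.23 [546. -66.  41.]
```

View pics/top0.png

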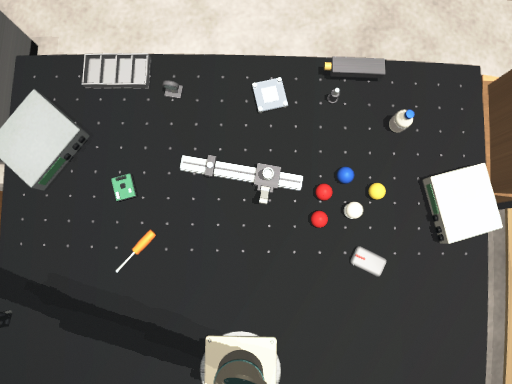

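View pics/scene0.png

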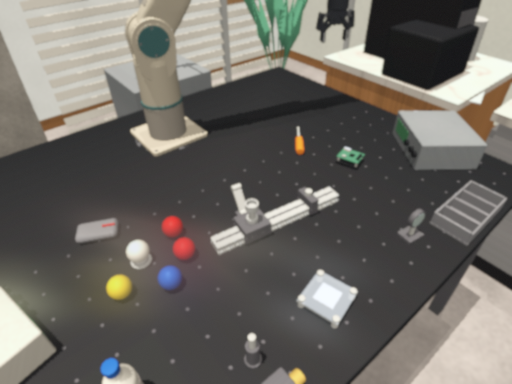

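The white ball is at top (354,211) and scene (138,253). The look-alikes in the top view are red at (324,192) and (319,219), blue at (345,175) and yellow at (377,191), and only the white one fits. I'll check that in a crop and measure the geometry.

Run:
```python
from h import *
from scipy.optimize import least_squares
for n,(u,v) in {"scene":(138,253),"top":(354,211)}.items():
    d=np.load(n+".npz");W=d["W"];c=d["c"].astype(int)
    s=np.zeros(c.shape[:2],bool);s[v-17:v+17,u-17:u+17]=1
    m=s&(c.min(-1)>110)&(c.max(-1)-c.min(-1)<50)&(W[...,2]>32)
    P=W[m]; f=lambda x:np.linalg.norm(P-x,axis=1)-25
    r=least_squares(f,[*np.nanmean(P,0)[:2],34],loss="soft_l1",f_scale=2)
    print(n,"ball",r.x.round(1),m.sum(),np.abs(r.fun).mean().round(2))
    # rail
    reg=(np.abs(W[...,0]-565)<120)&(np.abs(W[...,1]-0)<260)
    m=reg&(W[...,2]>17)&(W[...,2]<28)&(c.min(-1)>90)
    P=W[m][:,:2].astype(np.float32); (cx,cy),(w,h),a=cv2.minAreaRect(P)
    print("rail",len(P),cx,cy,w,h,a)
    ev=np.linalg.svd(P-P.mean(0),full_matrices=False)[2][0]; ev*=np.sign(ev[1]); print("dir",ev, np.degrees(np.arctan2(-ev[0],ev[1])))
    for lo,hi in[(40,48),(48,58),(58,75),(75,90),(90,110)]:
        m=reg&(W[...,2]>lo)&(W[...,2]<hi)
        for g in (0,1):
            q=W[m&((W[...,1]>40)==g)]
            if len(q): print(lo,hi,g,len(q),q.mean(0).round(1),q.min(0).round(),q.max(0).round())
t=cv2.imread("pics/top0.png")[150:240,240:400]; cv2.imwrite("pics/crop.png",cv2.resize(t,None,fx=5,fy=5,interpolation=cv2.INTER_CUBIC))
```

```text
scene ball [ 474.1 -318.6   34.6] 380 0.78
rail 1208 582.6090087890625 9.267227172851562 360.5604553222656 60.64845275878906 80.70077514648438
dir [0.15145002 0.9884649 ] -8.710967
40 48 0 736 [ 547.8 -123.3   43.7] [ 445. -252.   40.] [605. -29.  48.]
40 48 1 57 [602.5  91.3  44.2] [564.  82.  40.] [625. 111.  48.]
48 58 0 144 [ 537.5 -114.9   52.1] [ 445. -242.   48.] [583. -51.  58.]
48 58 1 117 [597.4  95.9  50. ] [565.  83.  48.] [626. 115.  57.]
58 75 0 99 [529.9 -61.9  66.2] [500. -75.  58.] [577. -47.  75.]
58 75 1 30 [595.1  97.6  61.1] [586.  90.  58.] [603. 107.  63.]
75 90 0 143 [539.4 -62.6  84.1] [485. -82.  75.] [585. -45.  90.]
90 110 0 137 [547.1 -63.7  95. ] [487. -82.  90.] [586. -46.  99.]
top ball [ 474.8 -320.1   33.7] 224 1.57
rail 1153 574.6925659179688 10.909072875976562 360.84149169921875 52.11723709106445 81.32292938232422
dir [0.14652187 0.98920745] -8.425416
40 48 0 554 [ 545.4 -110.3   43.9] [ 445. -251.   40.] [604. -29.  48.]
40 48 1 50 [590.   99.4  45.9] [565.  84.  42.] [623. 115.  48.]
48 58 0 112 [ 517.7 -154.5   50.3] [ 445. -244.   48.] [597. -32.  58.]
48 58 1 99 [594.   98.5  51. ] [563.  84.  48.] [623. 114.  57.]
58 75 0 26 [513.3 -57.1  67.8] [505. -66.  58.] [558. -46.  75.]
58 75 1 31 [592.3  98.8  61.4] [569.  91.  58.] [601. 106.  65.]
75 90 0 72 [550.7 -62.7  84.1] [487. -76.  75.] [580. -46.  90.]
90 110 0 99 [537.5 -61.9  96. ] [484. -81.  90.] [584. -44. 103.]
```

View pics/crop.png

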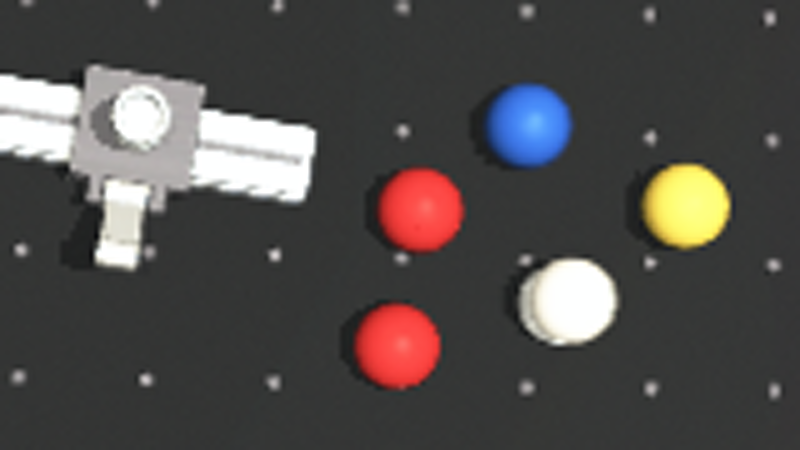

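Crop: the white ball sits on the pale ring (ring rim visible beneath it) at crop (570,300), and the coloured ones are decoys. Estimates: ball (474,-319,34), rail direction (0.149,0.989), cup ≈(569,-65), stop ≈(594,98). Next I'll move above the cup.

```bash
python3 -m handwheel '[{"delta_pos":[1.8,-3.4,0],"yaw":0.015},{"delta_pos":[1.8,-3.4,0],"yaw":0.015},{"delta_pos":[1.8,-3.4,0],"yaw":0.015},{"delta_pos":[1.8,-3.4,0],"yaw":0.015},{"delta_pos":[1.8,-3.4,0],"yaw":0.015},{"delta_pos":[1.8,-3.4,0],"yaw":0.015},{"delta_pos":[1.8,-3.4,0],"yaw":0.015},{"delta_pos":[1.8,-3.4,0],"yaw":0.015},{"delta_pos":[1.8,-3.4,0],"yaw":0.015},{"delta_pos":[1.8,-3.4,0],"yaw":0.015}]' 
python3 -m handwheel '[{"delta_pos":[1.8,-3.4,0]},{"delta_pos":[1.8,-3.4,0]},{"delta_pos":[1.8,-3.4,0]},{"delta_pos":[1.8,-3.4,0]},{"delta_pos":[1.8,-3.4,0]},{"delta_pos":[1.8,-3.4,0]},{"delta_pos":[1.8,-3.4,0]},{"delta_pos":[0,0,0]},{"delta_pos":[0,0,0]},{"delta_pos":[0,0,0]}]'
python3 - <<'E'
from h import *
s=status.read_state(); p=get_image("wrist"); W=world(p,s); np.savez("wrist.npz",W=W,c=p["color"])
print(s["eef_pos"],s["tool_rot"]); cv2.imwrite("pics/w1.png",p["color"][...,::-1])
for k in["cup","stop","lever","carrier"]:
    for b in models.boxes_of(p,k)[:2]: print(k,b)
z=W[...,2]
for lo,hi in[(20,26),(40,47),(48,52),(58,66),(66,75),(75,92),(93,106)]:
    q=W[(z>lo)&(z<hi)]
    if len(q):print(lo,hi,len(q),np.median(q,0).round(1),q.min(0).round(),q.max(0).round())
E
```

```text
clock: 1.78
eef_pos: [372.0, 279.6, 206.2]
tool_rot: [3.141, 0.0, 2.994]
force: [0.4, 0.2, 0.3]
width: 85.3
gripper_force: 0.0
[371.97900834 279.62320076 206.21850062] [3.14102619e+00 4.93768583e-04 2.99381588e+00]
cup {'rect': [0.0, 308.4, 23.5, 318.0], 'score': 0.8}
cup {'rect': [0.0, 306.2, 22.1, 319.9], 'score': 0.4}
lever {'rect': [0.0, 307.7, 22.3, 318.9], 'score': 0.65}
carrier {'rect': [0.0, 306.4, 21.6, 319.7], 'score': 0.78}
20 26 2518 [536.2 279.   23.7] [ 335. -167.   20.] [618. 611.  26.]
40 47 300 [554.9 574.   43.6] [518. 473.  40.] [684. 604.  47.]
48 52 162 [560.6 570.6  50.1] [526. 472.  48.] [684. 598.  52.]
58 66 314 [566.4 565.2  61.6] [533. 475.  58.] [685. 591.  66.]
66 75 371 [570.4 561.7  70.5] [501. -60.  66.] [685. 585.  75.]
75 92 894 [581.  559.7  87.6] [484. -63.  75.] [686. 579.  92.]
93 106 99 [490.1 -48.8  95.8] [485. -58.  93.] [498. -42.  98.]schema error: expected keys delta_pos, yaw
```

View pics/w1.png

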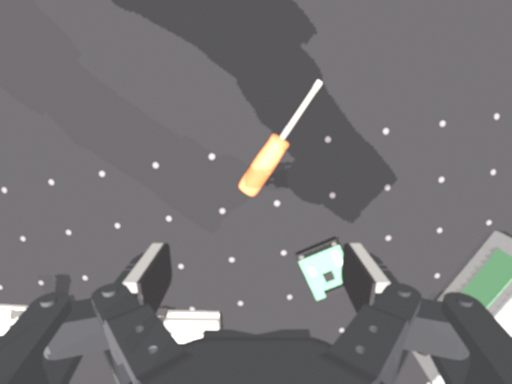

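The wrist view looks to the robot side: screwdriver at (280,140), pcb at (325,270), and the cup just at the left edge. The second call was refused because every row needs both keys. I'll move to where the rail is in view.

```bash
python3 -m handwheel '[{"delta_pos":[2.7,-3.1,0],"yaw":0},{"delta_pos":[2.7,-3.1,0],"yaw":0},{"delta_pos":[2.7,-3.1,0],"yaw":0},{"delta_pos":[2.7,-3.1,0],"yaw":0},{"delta_pos":[2.7,-3.1,0],"yaw":0},{"delta_pos":[2.7,-3.1,0],"yaw":0},{"delta_pos":[2.7,-3.1,0],"yaw":0},{"delta_pos":[2.7,-3.1,0],"yaw":0},{"delta_pos":[2.7,-3.1,0],"yaw":0},{"delta_pos":[0,0,0],"yaw":0}]'
python3 - <<'E'
from h import *
s=status.read_state(); p=get_image("wrist"); W=world(p,s); np.savez("wrist.npz",W=W,c=p["color"])
print(s["eef_pos"],s["tool_rot"],s["qd"].round(2)); cv2.imwrite("pics/w2.png",p["color"][...,::-1])
for k in["cup","stop","lever","carrier"]:
    for b in models.boxes_of(p,k)[:1]: print(k,b)
z=W[...,2]
th=-0.149; ex=np.array([np.cos(th),np.sin(th)]);ey=np.array([-np.sin(th),np.cos(th)])
reg=(abs(W[...,0]-560)<100)&(abs(W[...,1])<140)
A=W[...,:2]@ex;B=W[...,:2]@ey
print("ref cup",np.dot([569,-65],ex),np.dot([569,-65],ey))
for lo,hi in[(20,26),(42,46),(48,52),(58,64),(64,75),(75,90),(90,93),(93,96),(96,101)]:
    m=reg&(z>lo)&(z<hi)
    for g in(0,1):
        q=m&((B>110)==g)
        if q.sum()>10:print(lo,hi,g,q.sum(),"A",np.percentile(A[q],[1,50,99]).round(1),"B",np.percentile(B[q],[1,50,99]).round(1))
E
```

```text
clock: 2.87
eef_pos: [619.5, -5.3, 205.6]
tool_rot: [-3.137, 0.006, 2.986]
force: [0.6, -0.9, 0.1]
width: 85.6
gripper_force: 0.0
[619.47649856  -5.27650433 205.61954268] [-3.1368799   0.00581443  2.98573967] [-0.06 -0.04 -0.06  0.11 -0.04  0.01 -0.07]
cup {'rect': [164.1, 47.5, 231.1, 165.5], 'score': 0.93}
stop {'rect': [328.2, 106.8, 358.1, 162.1], 'score': 0.85}
lever {'rect': [163.8, 49.3, 209.2, 111.2], 'score': 0.72}
carrier {'rect': [167.6, 46.7, 209.4, 109.4], 'score': 0.74}
ref cup 572.3446959681565 20.18784280497838
20 26 0 2508 A [552.8 571.3 591.7] B [-55.3  65.5 109.3]
20 26 1 2445 A [552.9 571.7 592. ] B [110.8 153.7 227. ]
42 46 0 2783 A [527.6 558.3 603.4] B [-15.6  27.9  53.1]
42 46 1 53 A [541.7 571.  601.1] B [172.9 173.4 185.1]
48 52 0 73 A [522.4 527.6 579. ] B [ 7.9 24.5 32.4]
48 52 1 913 A [542.7 566.2 601.7] B [173.4 183.6 196.7]
58 64 0 111 A [512.8 519.4 522.9] B [ 8.7 19.9 29.1]
58 64 1 218 A [564.1 572.4 580.8] B [177.  184.7 193. ]
64 75 0 212 A [506.1 513.3 518.2] B [ 8.5 18.9 29. ]
75 90 0 775 A [493.2 566.4 583.8] B [ 6.8 18.6 34. ]
90 93 0 83 A [490.4 560.4 584.2] B [ 6.1 20.5 34.1]
93 96 0 210 A [488.8 499.3 584.7] B [ 6.5 18.6 33.9]
96 101 0 618 A [490.8 561.8 587.1] B [ 3.5 18.6 33.7]
```

View pics/w2.png

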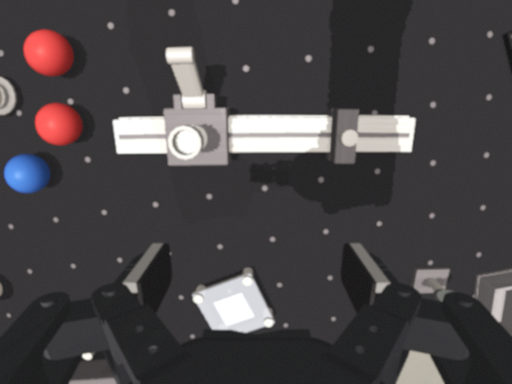

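The wrist view shows the cup at (187,140), the lever tip at (180,55), the stop at (345,137), and an odd ring at the left edge at (5,95). Estimates: cup at world (569,-66), travel to stop about 119 mm. I'll check where the ball is now.

Run:
```python
from h import *
d=np.load("wrist.npz"); print(d["W"][82:110:3,6].round(), d["W"][95,:20:3].round())
p=get_image("top");W=world(p);print(W[211,354],p["color"][211,354])
t=p["color"][150:240,240:400,::-1]; q=get_image("scene")["color"][200:320,90:250,::-1]
cv2.imwrite("pics/c2.png",np.vstack([cv2.resize(t,(480,270)),cv2.resize(q,(480,330))]))
```

```text
[[ 462. -301.    5.]
 [ 465. -305.    2.]
 [ 469. -305.    3.]
 [ 473. -302.    8.]
 [ 477. -302.   10.]
 [ 480. -306.    7.]
 [ 484. -306.    8.]
 [ 487. -310.    6.]
 [ 490. -313.    3.]
 [ 494. -315.    3.]] [[ 480. -296.   27.]
 [ 478. -306.   11.]
 [ 478. -303.    9.]
 [ 478. -304.    3.]
 [ 479. -299.    4.]
 [ 479. -298.    1.]
 [ 480. -294.   -0.]]
[ 469.25458276 -314.31509023   60.87510452] [249 252 253]
```

View pics/c2.png

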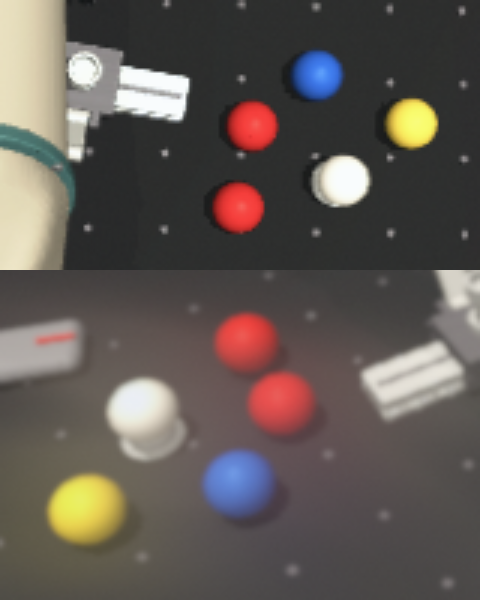

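The white ball is unmoved on its ring (top crop (342,180), lower crop (143,410)). The edge ring was the store itself, cut off by the frame. Now lining up over the cup.

```bash
python3 -m handwheel '[{"delta_pos":[-2.5,-3.0,0],"yaw":0},{"delta_pos":[-2.5,-3.1,0],"yaw":0},{"delta_pos":[0,0,-2],"yaw":0},{"delta_pos":[0,0,-2],"yaw":0},{"delta_pos":[0,0,-2],"yaw":0},{"delta_pos":[0,0,-1],"yaw":0},{"delta_pos":[0,0,0],"yaw":0}]'
```

```text
clock: 3.8
eef_pos: [562.5, -57.5, 134.1]
tool_rot: [3.142, -0.004, 2.994]
force: [-0.3, -0.4, 0.4]
width: 85.5
gripper_force: 0.0
```

```bash
python3 -m handwheel '[{"delta_pos":[0.65,-0.9,0],"yaw":0},{"delta_pos":[0,0,0],"yaw":0},{"delta_pos":[0,0,-2],"yaw":0},{"delta_pos":[0,0,-2],"yaw":0},{"delta_pos":[0,0,-1.2],"yaw":0},{"delta_pos":[0,0,-0.8],"yaw":0},{"delta_pos":[0,0,0],"yaw":0},{"delta_pos":[0,0,0],"yaw":0}]'
```

```text
clock: 4.47
eef_pos: [571.5, -68.1, 76.5]
tool_rot: [-3.142, 0.001, 2.993]
force: [0.6, 0.0, -0.3]
width: 85.8
gripper_force: 0.0
```

```bash
python3 -m handwheel '[{"delta_pos":[-0.25,0.15,0],"yaw":0},{"delta_pos":[0,0,0],"yaw":0},{"delta_pos":[0,0,0],"yaw":0},{"delta_pos":[0,0,0],"yaw":0},{"delta_pos":[0,0,0],"yaw":0},{"delta_pos":[0,0,0],"yaw":0},{"delta_pos":[0,0,0],"yaw":0},{"delta_pos":[0,0,0],"yaw":0}]' -1
```

```text
clock: 5.13
eef_pos: [568.3, -66.3, 75.9]
tool_rot: [3.142, -0.0, 2.993]
force: [-0.8, 0.4, 0.8]
width: -0.1
gripper_force: 0.0
```

Shut to zero, so nothing is held. I'll look.

Run:
```python
from h import *
s=status.read_state(); p=get_image("wrist"); q=get_image("scene"); print(s["width"],s["gripper_force"])
W=world(q)
for b in models.boxes_of(q,"cup")[:2]+models.boxes_of(q,"carrier")[:2]: print(b)
np.savez("s2.npz",W=W,c=q["color"])
a=p["color"][...,::-1]; b=cv2.resize(q["color"][140:280,180:360,::-1],(500,389))
cv2.imwrite("pics/c3.png",np.hstack([cv2.resize(a,(400,300)),cv2.resize(b,(386,300))]))
```

```text
-0.14354042567223715 0.0
{'rect': [232.4, 189.0, 270.3, 247.4], 'score': 0.89}
{'rect': [232.2, 188.3, 269.8, 246.8], 'score': 0.67}
{'rect': [232.8, 185.4, 245.4, 214.5], 'score': 0.31}
```

View pics/c3.png

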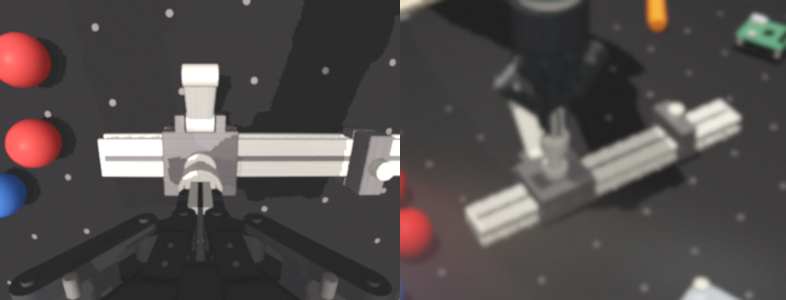

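Run:
```python
from h import *
s=status.read_state(); p=get_image("wrist"); W=world(p,s); H=np.array(p["hand_eye"]); print(H.round(2)); c=p["color"]
# column through fingers, wrist image px 512/400
for v in range(190,384,8): print(v, c[v,248],W[v,248].round(), c[v,262],W[v,262].round())
d=np.load("s2.npz");W=d["W"];c=d["c"]
for v in range(186,226,2): print(v,[ (u,W[v,u].round().tolist()) for u in (248,251,254)])
```

```text
[[   0.      0.96    0.28   71.09]
 [   1.     -0.     -0.     -0.68]
 [  -0.      0.28   -0.96 -168.18]
 [   0.      0.      0.      1.  ]]
190 [178 169 170] [552. -70.  44.] [179 171 171] [553. -60.  45.]
198 [211 207 200] [555. -70.  54.] [186 180 174] [556. -61.  55.]
206 [210 205 197] [560. -71.  54.] [206 199 193] [562. -62.  54.]
214 [142 137 132] [553. -69.  91.] [136 131 125] [554. -61.  91.]
222 [252 250 242] [555. -69.  98.] [211 205 198] [556. -62.  98.]
230 [207 201 194] [564. -71.  87.] [207 202 195] [566. -63.  86.]
238 [130 127 122] [557. -69. 114.] [130 126 122] [559. -62. 112.]
246 [130 126 122] [558. -69. 121.] [130 126 122] [559. -63. 121.]
254 [130 126 122] [558. -69. 129.] [129 126 122] [558. -63. 130.]
262 [130 126 122] [558. -69. 136.] [129 126 121] [558. -63. 136.]
270 [61 60 60] [557. -68. 143.] [148 144 140] [557. -63. 144.]
278 [38 38 39] [557. -68. 150.] [38 39 40] [558. -63. 150.]
286 [40 40 41] [557. -68. 155.] [41 40 42] [559. -63. 152.]
294 [42 42 42] [558. -68. 157.] [47 45 49] [565. -64. 149.]
302 [52 52 53] [566. -70. 151.] [47 47 48] [569. -65. 14
[... 1771 characters left out ...]
251, [579.0, -75.0, 89.0]), (254, [584.0, -70.0, 89.0])]
212 [(248, [574.0, -80.0, 82.0]), (251, [581.0, -77.0, 84.0]), (254, [583.0, -70.0, 82.0])]
214 [(248, [555.0, -66.0, 52.0]), (251, [574.0, -72.0, 69.0]), (254, [577.0, -66.0, 69.0])]
216 [(248, [561.0, -71.0, 54.0]), (251, [573.0, -71.0, 62.0]), (254, [577.0, -66.0, 62.0])]
218 [(248, [568.0, -76.0, 55.0]), (251, [574.0, -73.0, 58.0]), (254, [577.0, -66.0, 55.0])]
220 [(248, [571.0, -79.0, 53.0]), (251, [577.0, -74.0, 54.0]), (254, [581.0, -69.0, 53.0])]
222 [(248, [571.0, -79.0, 46.0]), (251, [579.0, -76.0, 50.0]), (254, [582.0, -69.0, 48.0])]
224 [(248, [574.0, -82.0, 43.0]), (251, [580.0, -77.0, 45.0]), (254, [584.0, -72.0, 45.0])]
```

The camera shows the shut fingertips ending at z≈104 while the reported TCP z is 76, so the real tips sit about 28 mm short of the TCP. They closed above the cup. I'll open, go 28 mm lower (still clear of the carrier top either way), and close again.

```bash
python3 -m handwheel '[{"delta_pos":[0,0,0],"yaw":0},{"delta_pos":[0,0,0],"yaw":0},{"delta_pos":[0,0,0],"yaw":0},{"delta_pos":[0,0,0],"yaw":0},{"delta_pos":[0,0,0],"yaw":0},{"delta_pos":[0,0,-0.9],"yaw":0},{"delta_pos":[0,0,-0.9],"yaw":0},{"delta_pos":[0,0,-0.9],"yaw":0},{"delta_pos":[0,0,0],"yaw":0},{"delta_pos":[0,0,0],"yaw":0}]' 1
python3 -m handwheel '[{"delta_pos":[0,0,0],"yaw":0},{"delta_pos":[0,0,0],"yaw":0},{"delta_pos":[0,0,0],"yaw":0},{"delta_pos":[0,0,0],"yaw":0},{"delta_pos":[0,0,0],"yaw":0},{"delta_pos":[0,0,0],"yaw":0},{"delta_pos":[0,0,0],"yaw":0},{"delta_pos":[0,0,0],"yaw":0}]' -1
```

```text
clock: 6.22
eef_pos: [567.4, -66.2, 47.7]
tool_rot: [-3.141, -0.002, 2.993]
force: [-0.3, 0.1, -0.6]
width: 85.5
gripper_force: 0.0
clock: 6.88
eef_pos: [568.6, -66.3, 49.5]
tool_rot: [3.142, 0.001, 2.993]
force: [-1.3, 0.5, 5.8]
width: 29.7
gripper_force: 59.5
```

Gripped (59.5 N). Now sliding along the rail.

```bash
python3 -m handwheel '[{"delta_pos":[0.15,1.0,0],"yaw":0},{"delta_pos":[0.15,1.0,0],"yaw":0},{"delta_pos":[0.15,1.0,0],"yaw":0},{"delta_pos":[0.15,1.0,0],"yaw":0},{"delta_pos":[0.15,1.0,0],"yaw":0},{"delta_pos":[0.15,1.0,0],"yaw":0},{"delta_pos":[0.15,1.0,0],"yaw":0},{"delta_pos":[0.15,1.0,0],"yaw":0},{"delta_pos":[0.15,1.0,0],"yaw":0},{"delta_pos":[0.15,1.0,0],"yaw":0}]'
python3 -m handwheel '[{"delta_pos":[0.075,0.5,0],"yaw":0},{"delta_pos":[0.075,0.5,0],"yaw":0},{"delta_pos":[0.06,0.4,0],"yaw":0},{"delta_pos":[0.03,0.2,0],"yaw":0},{"delta_pos":[0,0,0],"yaw":0},{"delta_pos":[0,0,0],"yaw":0}]'
```

```text
clock: 7.72
eef_pos: [583.4, 32.8, 49.5]
tool_rot: [-3.14, 0.0, 2.992]
force: [-1.2, -2.1, 6.3]
width: 29.4
gripper_force: 59.8
clock: 8.22
eef_pos: [586.0, 49.9, 49.5]
tool_rot: [3.141, 0.001, 2.993]
force: [-2.0, 0.0, 5.8]
width: 29.7
gripper_force: 59.7
```

```bash
python3 -m handwheel '[{"delta_pos":[0.03,0.2,0],"yaw":0},{"delta_pos":[0.03,0.2,0],"yaw":0},{"delta_pos":[0,0,0],"yaw":0},{"delta_pos":[0,0,0],"yaw":0}]'
python3 -m handwheel '[{"delta_pos":[0.03,0.2,0],"yaw":0},{"delta_pos":[0,0,0],"yaw":0},{"delta_pos":[0,0,0],"yaw":0}]'
```

```text
clock: 8.55
eef_pos: [586.3, 52.2, 49.5]
tool_rot: [-3.14, 0.0, 2.992]
force: [-1.9, -4.1, 5.7]
width: 29.5
gripper_force: 59.8
clock: 8.8
eef_pos: [586.3, 52.2, 49.5]
tool_rot: [-3.138, -0.0, 2.991]
force: [-2.0, -6.2, 7.2]
width: 29.9
gripper_force: 59.9
```

Up against the stop: position is steady at y=52.2 while the force rises. Releasing, raising and shutting the fingers.

```bash
python3 -m handwheel '[{"delta_pos":[0,0,0],"yaw":0},{"delta_pos":[0,0,0],"yaw":0},{"delta_pos":[0,0,0],"yaw":0},{"delta_pos":[0,0,0],"yaw":0},{"delta_pos":[0,0,2],"yaw":0},{"delta_pos":[0,0,3],"yaw":0},{"delta_pos":[0,0,3],"yaw":0},{"delta_pos":[0,0,2],"yaw":0},{"delta_pos":[0,0,0],"yaw":0}]' 1
python3 -m handwheel '[{"delta_pos":[-2.9,0.45,0],"yaw":0},{"delta_pos":[-2.9,0.45,0],"yaw":0},{"delta_pos":[0,0,0],"yaw":0},{"delta_pos":[0,0,0],"yaw":0},{"delta_pos":[0,0,0],"yaw":0},{"delta_pos":[0,0,0],"yaw":0},{"delta_pos":[0,0,0],"yaw":0}]' -1
python3 - <<'E'
from h import *
s=status.read_state(); p=get_image("wrist"); W=world(p,s);print(s["eef_pos"],s["width"])
q=get_image("top");Wt=world(q)
th=-0.149; ex=np.array([np.cos(th),np.sin(th)]);ey=np.array([-np.sin(th),np.cos(th)])
cv2.imwrite("pics/w3.png",p["color"][...,::-1])
z=W[...,2];A=W[...,:2]@ex;B=W[...,:2]@ey
reg=(abs(A-545)<90)&(abs(B-150)<110)
for lo,hi in[(42,46),(48,52),(58,64),(64,75),(75,90),(93,101)]:
    m=reg&(z>lo)&(z<hi)&(A<(600))
    if m.sum()>10:print(lo,hi,m.sum(),"A",np.percentile(A[m],[1,50,99]).round(1),"B",np.percentile(B[m],[1,50,99]).round(1))
E
```

```text
clock: 9.55
eef_pos: [589.9, 56.5, 153.4]
tool_rot: [3.139, 0.008, 2.993]
force: [0.6, -0.3, 0.1]
width: 85.2
gripper_force: 0.0
clock: 10.13
eef_pos: [529.6, 64.6, 148.7]
tool_rot: [3.142, 0.001, 2.992]
force: [0.1, 0.5, -0.1]
width: 0.7
gripper_force: 0.0
[529.58820371  64.60549721 148.69026244] 0.678537519560561
42 46 2339 A [526.6 551.7 594.5] B [104.4 135.1 181. ]
48 52 976 A [526.5 561.  599.3] B [131.5 183.2 196.6]
58 64 332 A [517.8 568.9 579.4] B [128.3 182.7 193.1]
64 75 122 A [509.3 513.2 517.5] B [127.3 137.6 148.3]
75 90 175 A [502.9 507.2 583.3] B [127.7 141.2 147.9]
93 101 466 A [487.7 493.4 584.7] B [127.2 138.2 148.3]
```

View pics/w3.png

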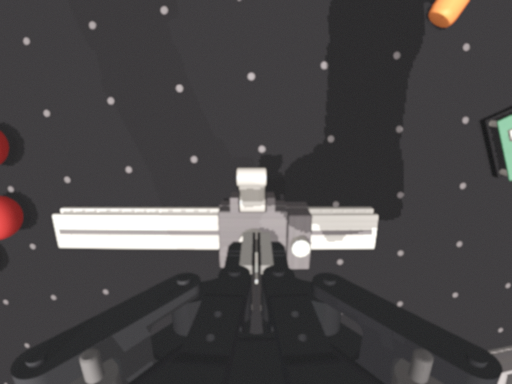

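The carrier (255,235) is tight against the stop (298,240), and the lever tip is at (252,177). The finger geometry matches the spec shifted by 28 mm, so real z = reading + 28. Positioning above the inner side of the lever.

```bash
python3 -m handwheel '[{"delta_pos":[0.33,-0.45,0],"yaw":0},{"delta_pos":[0,0,-2],"yaw":0},{"delta_pos":[0,0,-2],"yaw":0},{"delta_pos":[0,0,-2],"yaw":0},{"delta_pos":[0,0,-1.6],"yaw":0},{"delta_pos":[0,0,0],"yaw":0},{"delta_pos":[0,0,0],"yaw":0}]'
```

```text
clock: 10.82
eef_pos: [531.7, 59.7, 72.4]
tool_rot: [-3.141, -0.001, 2.992]
force: [-0.6, -0.1, 0.3]
width: 0.1
gripper_force: 0.0
```

```bash
python3 -m handwheel '[{"delta_pos":[0,0,-0.8],"yaw":0},{"delta_pos":[-0.07,0.01,-0.7],"yaw":0},{"delta_pos":[-0.32,0.05,-0.22],"yaw":0},{"delta_pos":[-0.32,0.05,-0.22],"yaw":0},{"delta_pos":[-0.32,0.05,-0.23],"yaw":0},{"delta_pos":[0,0,0],"yaw":0}]'
python3 -m handwheel '[{"delta_pos":[-0.32,0.05,-0.36],"yaw":0},{"delta_pos":[-0.32,0.05,-0.36],"yaw":0},{"delta_pos":[-0.32,0.05,-0.37],"yaw":0},{"delta_pos":[-0.22,0.03,-0.43],"yaw":0},{"delta_pos":[-0.22,0.03,-0.44],"yaw":0},{"delta_pos":[-0.21,0.04,-0.44],"yaw":0},{"delta_pos":[0,0,0],"yaw":0}]'
```

```text
clock: 11.32
eef_pos: [520.6, 62.0, 51.1]
tool_rot: [-3.141, -0.001, 2.993]
force: [-0.5, -0.1, 0.7]
width: -0.0
gripper_force: 0.0
clock: 11.9
eef_pos: [504.7, 64.4, 26.3]
tool_rot: [-3.141, -0.001, 2.993]
force: [0.5, -0.1, -0.9]
width: -0.4
gripper_force: 0.0
```

Run:
```python
from h import *
s=status.read_state(); p=get_image("wrist"); q=get_image("scene")
W=world(p,s); np.savez("w4.npz",W=W,c=p["color"])
a=p["color"][...,::-1]; b=q["color"][130:250,200:360,::-1]
cv2.imwrite("pics/c4.png",np.hstack([cv2.resize(a,(400,300)),cv2.resize(b,(400,300))]))
```

```text
(no output)
```

View pics/c4.png

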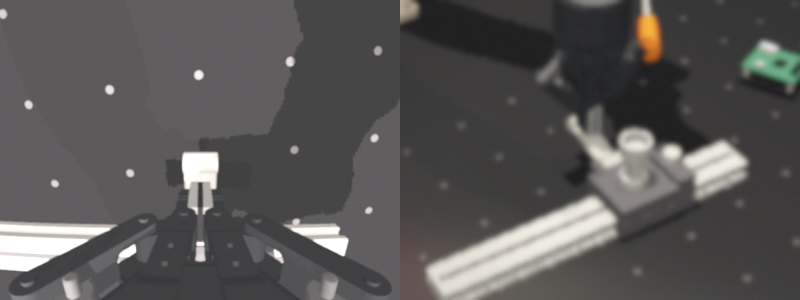

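The fingers are behind the tip (tip at left panel (200,163)), and the lever looks part-way down. I'll measure its angle.

Run:
```python
from h import *
d=np.load("w4.npz");W=d["W"]
for v in range(186,330,8):
    x=W[v,256]; A=x[0]*.98892-x[1]*.14845; print(v,d["c"][v,256],round(532.4-A,1),round(x[2],1))
```

```text
186 [64 63 65] 63.1 0.1
194 [150 145 138] 71.6 49.2
202 [255 255 255] 69.4 56.1
210 [255 255 255] 65.4 56.7
218 [255 255 248] 61.2 56.7
226 [255 252 244] 55.3 53.0
234 [72 69 68] 53.2 58.5
242 [59 57 58] 53.1 67.7
250 [58 58 58] 53.3 76.3
258 [59 59 60] 53.7 84.5
266 [96 92 90] 52.8 89.5
274 [101  99  97] 48.6 88.7
282 [101  96  97] 45.1 89.2
290 [102  97  98] 41.6 89.7
298 [101  97  97] 37.0 88.8
306 [101  97  97] 32.4 88.1
314 [240 232 224] -8.3 42.7
322 [214 206 205] -12.6 44.9
```

The lever is at about 12° from level, on plan. Pressing it fully down.

```bash
python3 -m handwheel '[{"delta_pos":[-0.1,0.01,-0.35],"yaw":0},{"delta_pos":[-0.1,0.01,-0.35],"yaw":0},{"delta_pos":[-0.1,0.01,-0.35],"yaw":0},{"delta_pos":[0,0,-0.3],"yaw":0},{"delta_pos":[0,0,-0.2],"yaw":0},{"delta_pos":[0,0,0],"yaw":0}]'
python3 -m handwheel '[{"delta_pos":[0,0,-0.2],"yaw":0},{"delta_pos":[0,0,0],"yaw":0},{"delta_pos":[0,0,0],"yaw":0}]'
```

```text
clock: 12.5
eef_pos: [502.9, 64.6, 13.7]
tool_rot: [3.141, 0.001, 2.992]
force: [-4.0, 0.1, 28.0]
width: -0.3
gripper_force: 13.9
clock: 12.75
eef_pos: [502.9, 64.7, 13.2]
tool_rot: [3.141, 0.002, 2.992]
force: [-7.7, -0.6, 42.4]
width: -0.0
gripper_force: 21.3
```

Bottomed out (force rises, no more motion). Raising and checking the lever.

```bash
python3 -m handwheel '[{"delta_pos":[0,0,1],"yaw":0},{"delta_pos":[0,0,2.5],"yaw":0},{"delta_pos":[0,0,3.5],"yaw":0},{"delta_pos":[0,0,3.5],"yaw":0},{"delta_pos":[3,0,1.5],"yaw":0},{"delta_pos":[3,0,0],"yaw":0},{"delta_pos":[0,0,0],"yaw":0},{"delta_pos":[0,0,0],"yaw":0}]'
python3 - <<'E'
from h import *
s=status.read_state(); p=get_image("wrist"); W=world(p,s);print(s["eef_pos"])
A=W[...,0]*.98892-W[...,1]*.14845;B=W[...,0]*.14845+W[...,1]*.98892;h=532.4-A;z=W[...,2]
m=(abs(B-138.5)<9)&(z>15)
for lo in range(10,80,6):
    q=m&(h>lo)&(h<lo+6)
    if q.sum()>3: print(lo,q.sum(),np.median(z[q]).round(1))
m=(z>93)&(z<101)&(A>550)&(A<595)&(abs(B-138)<25);print("cup A",np.percentile(A[m],[2,98]),"B",np.percentile(B[m],[2,98]))
m=(z>42)&(z<46)&(A>535)&(A<605)&(abs(B-138)<60);print("carr B",np.percentile(B[m],[1,99]))
m=(z>48)&(z<52)&(A>535)&(A<605)&(abs(B-185)<20);print("stop B",np.percentile(B[m],[1,99]))
E
```

```text
clock: 13.42
eef_pos: [563.4, 64.5, 129.3]
tool_rot: [3.142, 0.0, 2.992]
force: [-0.1, 0.4, -0.8]
width: 0.3
gripper_force: 0.0
[563.3559803   64.52995863 129.34834177]
10 128 40.0
16 133 40.2
22 139 40.5
28 146 40.6
34 147 40.9
40 146 40.8
46 147 40.8
52 167 40.8
58 147 41.9
64 154 43.6
70 80 41.8
cup A [556.15187425 576.1170105 ] B [123.76419813 149.94930625]
carr B [104.50672555 172.88582272]
stop B [173.03257383 196.52211609]
```

Lever is level (40 to 41 mm all along), carrier against stop (172.9 vs 173.0), cup at (586.5,52). Now to the ball.

```bash
python3 -m handwheel '[{"delta_pos":[-0.9,-3.8,0],"yaw":0},{"delta_pos":[-0.9,-3.8,0],"yaw":0},{"delta_pos":[-0.9,-3.8,0],"yaw":0},{"delta_pos":[-0.9,-3.8,0],"yaw":0},{"delta_pos":[-0.9,-3.8,0],"yaw":0},{"delta_pos":[-0.9,-3.8,0],"yaw":0},{"delta_pos":[-0.9,-3.8,0],"yaw":0},{"delta_pos":[-0.5,-3.0,0],"yaw":0},{"delta_pos":[0,0,0],"yaw":0},{"delta_pos":[0,0,0],"yaw":0}]' 1
python3 - <<'E'
from h import *
from scipy.optimize import least_squares
s=status.read_state(); p=get_image("wrist"); W=world(p,s);c=p["color"].astype(int);print(s["qpos"].round(2))
cv2.imwrite("pics/w5.png",p["color"][...,::-1])
m=(c.min(-1)>110)&(c.max(-1)-c.min(-1)<45)&(W[...,2]>30)&(W[...,2]<64)&(np.hypot(W[...,0]-474,W[...,1]+319)<32)
P=W[m]; r=least_squares(lambda x:np.linalg.norm(P-x,axis=1)-25,[474,-319,34],loss="soft_l1",f_scale=1)
print(m.sum(),r.x,np.abs(r.fun).mean())
E
```

```text
clock: 14.3
eef_pos: [492.0, -232.9, 128.8]
tool_rot: [3.142, -0.003, 2.988]
force: [-0.1, 1.3, -0.2]
width: 85.2
gripper_force: 0.0
[ 0.36  0.58  0.05  1.89 -0.04  0.67  1.85]
2266 [ 475.02094403 -320.20560873   33.87659316] 0.42772405816671843
```

View pics/w5.png

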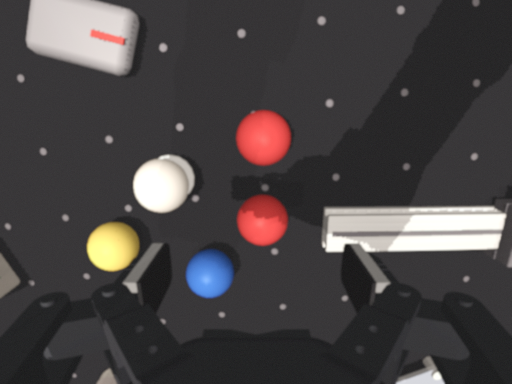

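The white ball (162,185) sits on its ring and fits at (475,-320,33.9). Red (264,138)/(262,220), yellow (113,246) and blue (210,273) leave both finger sides free.

```bash
python3 -m handwheel '[{"delta_pos":[-0.6,-2.9,0],"yaw":0},{"delta_pos":[-0.6,-2.9,0],"yaw":0},{"delta_pos":[-0.5,-2.9,0],"yaw":0},{"delta_pos":[0,0,-2],"yaw":0},{"delta_pos":[0,0,-2],"yaw":0},{"delta_pos":[0,0,-1],"yaw":0},{"delta_pos":[0,0,0],"yaw":0},{"delta_pos":[0,0,0],"yaw":0}]'
```

```text
clock: 15.02
eef_pos: [477.7, -316.3, 79.3]
tool_rot: [3.14, -0.002, 2.995]
force: [0.6, -0.2, 1.0]
width: 85.5
gripper_force: 0.0
```

```bash
python3 -m handwheel '[{"delta_pos":[-0.27,-0.37,0],"yaw":0},{"delta_pos":[0,0,-2],"yaw":0},{"delta_pos":[0,0,-2],"yaw":0},{"delta_pos":[0,0,-2],"yaw":0},{"delta_pos":[0,0,-1],"yaw":0},{"delta_pos":[0,0,-0.5],"yaw":0},{"delta_pos":[0,0,0],"yaw":0},{"delta_pos":[0,0,0],"yaw":0}]'
```

```text
clock: 15.68
eef_pos: [475.4, -322.4, 5.5]
tool_rot: [-3.141, 0.001, 2.993]
force: [-0.3, 0.5, -0.3]
width: 85.4
gripper_force: 0.0
```

```bash
python3 -m handwheel '[{"delta_pos":[0,0.2,-0.7],"yaw":0},{"delta_pos":[0,0,-0.7],"yaw":0},{"delta_pos":[0,0,-0.5],"yaw":0},{"delta_pos":[0,0,0],"yaw":0},{"delta_pos":[0,0,0],"yaw":0}]'
```

```text
clock: 16.1
eef_pos: [474.5, -319.9, -14.7]
tool_rot: [3.141, -0.001, 2.993]
force: [0.3, -0.2, 0.5]
width: 85.3
gripper_force: 0.0
```

```bash
python3 -m handwheel '[{"delta_pos":[0,0,0],"yaw":0},{"delta_pos":[0,0,0],"yaw":0},{"delta_pos":[0,0,0],"yaw":0},{"delta_pos":[0,0,0],"yaw":0},{"delta_pos":[0,0,0],"yaw":0},{"delta_pos":[0,0,0],"yaw":0},{"delta_pos":[0,0,0],"yaw":0}]' -1
```

```text
clock: 16.68
eef_pos: [475.1, -320.4, -13.6]
tool_rot: [-3.141, 0.001, 2.993]
force: [-1.2, -0.0, 6.7]
width: 47.6
gripper_force: 60.8
```

Ball gripped (same −2.3 mm width offset as with the cup). Lifting.

```bash
python3 -m handwheel '[{"delta_pos":[0,0,0.5],"yaw":0},{"delta_pos":[0,0,1],"yaw":0},{"delta_pos":[0,0,2],"yaw":0},{"delta_pos":[0,0,2.5],"yaw":0},{"delta_pos":[0,0,2.5],"yaw":0},{"delta_pos":[0,0,2.5],"yaw":0},{"delta_pos":[0,0,2.5],"yaw":0},{"delta_pos":[0,0,1.5],"yaw":0},{"delta_pos":[0,0,0],"yaw":0},{"delta_pos":[0,0,0],"yaw":0}]'
python3 - <<'E'
from h import *
from scipy.optimize import least_squares
s=status.read_state(); p=get_image("wrist"); W=world(p,s);c=p["color"].astype(int);e=s["eef_pos"];print(e)
m=(c.min(-1)>150)&(c.max(-1)-c.min(-1)<45)&(np.linalg.norm(W-(e+[0,0,47]),axis=-1)<40)
P=W[m]; r=least_squares(lambda x:np.linalg.norm(P-x,axis=1)-25,e+[0,0,47],loss="soft_l1",f_scale=1)
print(m.sum(),r.x,r.x-e,np.abs(r.fun).mean())
E
```

```text
clock: 17.52
eef_pos: [475.2, -320.2, 136.7]
tool_rot: [-3.141, 0.002, 2.993]
force: [0.2, 0.6, -2.3]
width: 47.9
gripper_force: 61.9
[ 475.17595291 -320.21665146  136.70430014]
8291 [ 474.90991471 -320.6706441   184.26919446] [-0.2660382  -0.45399264 47.56489431] 0.44378525730746654
```

Ball sits at TCP+47.5 mm, centred. Moving over the cup.

```bash
python3 -m handwheel '[{"delta_pos":[0.5,1.5,0],"yaw":0},{"delta_pos":[1.0,3.3,0],"yaw":0},{"delta_pos":[1.0,3.4,0],"yaw":0},{"delta_pos":[1.0,3.4,0],"yaw":0},{"delta_pos":[1.0,3.4,0],"yaw":0},{"delta_pos":[1.0,3.4,0],"yaw":0},{"delta_pos":[1.0,3.4,0],"yaw":0},{"delta_pos":[1.0,3.4,0],"yaw":0},{"delta_pos":[1.0,3.4,0],"yaw":0},{"delta_pos":[1.0,3.3,0],"yaw":0}]'
python3 -m handwheel '[{"delta_pos":[1.0,3.0,0],"yaw":0},{"delta_pos":[0.6,1.7,0],"yaw":0},{"delta_pos":[0,0,0],"yaw":0},{"delta_pos":[0,0,0],"yaw":0},{"delta_pos":[0,0,0],"yaw":0}]'
```

```text
clock: 18.4
eef_pos: [568.7, 0.9, 134.0]
tool_rot: [-3.141, -0.004, 2.993]
force: [0.9, -0.1, -1.8]
width: 47.8
gripper_force: 61.9
clock: 18.82
eef_pos: [584.5, 44.6, 134.4]
tool_rot: [-3.14, -0.003, 2.992]
force: [-0.4, -0.6, -1.0]
width: 47.8
gripper_force: 62.0
```

```bash
python3 -m handwheel '[{"delta_pos":[0.2,0.78,0],"yaw":0},{"delta_pos":[0,0,-1],"yaw":0},{"delta_pos":[0,0,-1.5],"yaw":0},{"delta_pos":[0,0,-1.5],"yaw":0},{"delta_pos":[0,0,-0.5],"yaw":0},{"delta_pos":[0,0,0],"yaw":0},{"delta_pos":[0,0,0],"yaw":0}]'
python3 - <<'E'
from h import *
from scipy.optimize import least_squares
s=status.read_state(); e=s["eef_pos"]; p=get_image("scene"); W=world(p);c=p["color"].astype(int);print(e)
m=(c.min(-1)>110)&(c.max(-1)-c.min(-1)<50)&(np.linalg.norm(W-(e+[0,0,47]),axis=-1)<32)
P=W[m]; r=least_squares(lambda x:np.linalg.norm(P-x,axis=1)-25,e+[0,0,47],loss="soft_l1",f_scale=1)
print(m.sum(),r.x-e,np.abs(r.fun).mean())
A=W[...,0]*.98892-W[...,1]*.14845;B=W[...,0]*.14845+W[...,1]*.98892
m=(abs(A-572)<30)&(abs(B-138)<30)&(W[...,2]>80)&(W[...,2]<99)
print("cup",m.sum(),np.percentile(A[m],[2,50,98]),np.percentile(B[m],[2,50,98]),"want 572.4,138.6 e:",e[0]*.98892-e[1]*.14845,e[0]*.14845+e[1]*.98892)
cv2.imwrite("pics/c6.png",cv2.resize(p["color"][130:230,220:340,::-1],(720,600)))
E
```

```text
clock: 19.4
eef_pos: [587.7, 53.4, 90.5]
tool_rot: [-3.141, -0.001, 2.992]
force: [-0.2, 0.6, -0.7]
width: 47.8
gripper_force: 62.0
[587.72368291  53.35125748  90.47394907]
286 [-4.55601455e-02  2.99641128e-01  4.72008691e+01] 1.1566963003933037
cup 140 [560.10097333 576.82475172 588.19013618] [123.45302035 137.53804095 152.34970489] want 572.4,138.6 e: 573.29171033146 140.00770627835195
```

View pics/c6.png

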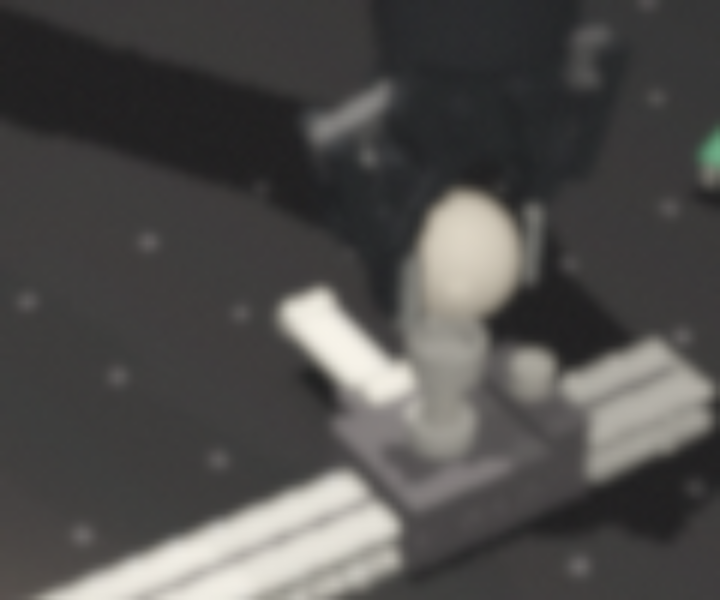

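The ball (470,250) hangs above the cup (450,350), and the lever is level. Lowering with a 1 mm correction.

```bash
python3 -m handwheel '[{"delta_pos":[-0.1,-0.1,-0.5],"yaw":0},{"delta_pos":[0,0,-0.5],"yaw":0},{"delta_pos":[0,0,-0.3],"yaw":0},{"delta_pos":[0,0,-0.2],"yaw":0},{"delta_pos":[0,0,0],"yaw":0},{"delta_pos":[0,0,0],"yaw":0}]'
```

```text
clock: 19.95
eef_pos: [586.8, 52.7, 75.6]
tool_rot: [-3.142, -0.0, 2.993]
force: [0.5, 0.4, -1.3]
width: 47.7
gripper_force: 62.0
```

```bash
python3 -m handwheel '[{"delta_pos":[0,0,-0.1],"yaw":0},{"delta_pos":[0,0,0],"yaw":0},{"delta_pos":[0,0,0],"yaw":0}]'
```

```text
clock: 20.2
eef_pos: [586.9, 52.8, 74.8]
tool_rot: [3.142, 0.0, 2.993]
force: [-0.2, -0.5, -1.7]
width: 47.6
gripper_force: 62.0
```

```bash
python3 -m handwheel '[{"delta_pos":[0,0,-0.1],"yaw":0},{"delta_pos":[0,0,-0.05],"yaw":0},{"delta_pos":[0,0,0],"yaw":0},{"delta_pos":[0,0,0],"yaw":0}]'
python3 -m handwheel '[{"delta_pos":[0,0,-0.1],"yaw":0},{"delta_pos":[0,0,0],"yaw":0},{"delta_pos":[0,0,0],"yaw":0}]'
```

```text
clock: 20.53
eef_pos: [586.8, 52.7, 73.2]
tool_rot: [-3.142, -0.0, 2.993]
force: [-0.2, 0.6, -1.1]
width: 47.6
gripper_force: 62.0
clock: 20.78
eef_pos: [587.0, 52.7, 72.6]
tool_rot: [3.141, 0.0, 2.993]
force: [-0.9, -0.6, 2.8]
width: 47.6
gripper_force: 62.4
```

Contact felt at exactly the expected height. Releasing, then backing straight up.

```bash
python3 -m handwheel '[{"delta_pos":[0,0,0],"yaw":0},{"delta_pos":[0,0,0],"yaw":0},{"delta_pos":[0,0,0],"yaw":0},{"delta_pos":[0,0,0],"yaw":0},{"delta_pos":[0,0,0],"yaw":0},{"delta_pos":[0,0,0],"yaw":0}]' 1
python3 -m handwheel '[{"delta_pos":[0,0,0.5],"yaw":0},{"delta_pos":[0,0,1],"yaw":0},{"delta_pos":[0,0,2],"yaw":0},{"delta_pos":[0,0,2.5],"yaw":0},{"delta_pos":[0,0,2.5],"yaw":0},{"delta_pos":[0,0,2],"yaw":0},{"delta_pos":[0,0,1],"yaw":0},{"delta_pos":[0,0,0],"yaw":0},{"delta_pos":[0,0,0],"yaw":0}]'
python3 - <<'E'
from h import *
from scipy.optimize import least_squares
t=np.array([586.6,52.1,120])
for n in("scene","wrist"):
    s=status.read_state(); p=get_image(n); W=world(p,s);c=p["color"].astype(int)
    m=(c.min(-1)>90)&(c.max(-1)-c.min(-1)<50)&(np.linalg.norm(W-t,axis=-1)<33)&(W[...,2]>102)
    P=W[m]; 
    if len(P)>20:
        r=least_squares(lambda x:np.linalg.norm(P-x,axis=1)-25,t,loss="soft_l1",f_scale=1); print(n,m.sum(),r.x,np.abs(r.fun).mean())
    A=W[...,0]*.98892-W[...,1]*.14845;B=W[...,0]*.14845+W[...,1]*.98892;h=532.4-A
    for lo in(15,40,50,64):
        q=(abs(B-138.5)<9)&(h>lo)&(h<lo+6)&(W[...,2]>15)&(W[...,2]<100); print("lever",lo,q.sum(),np.median(W[q][:,2]).round(1) if q.sum() else None)
print(s["eef_pos"],s["clock"])
E
```

```text
clock: 21.28
eef_pos: [586.8, 52.7, 72.1]
tool_rot: [-3.142, -0.0, 2.993]
force: [-0.1, -0.3, -0.8]
width: 85.2
gripper_force: 0.0
clock: 22.03
eef_pos: [586.8, 52.7, 187.5]
tool_rot: [3.141, 0.001, 2.993]
force: [-1.0, 0.2, 0.3]
width: 85.4
gripper_force: 0.0
scene 333 [586.60103461  53.07752497 119.76546693] 0.7622762968754956
lever 15 12 39.2
lever 40 9 40.3
lever 50 8 40.7
lever 64 7 43.5
wrist 2765 [586.12084335  51.38545402 120.10162919] 0.3636164438568719
lever 15 100 40.7
lever 40 102 40.7
lever 50 102 40.6
lever 64 108 43.8
[586.07751342  52.71555803 186.49204224] 22.0833
```

Ball seated at (586.4,52,120), lever level, gripper clear. Handing in.

```bash
python3 -c "
from cell import ctrl
print(ctrl.finish_job())"
```

```text
the job is handed in; nothing more can be done
None
```

I slid the carrier up against the stop, locked its lever level, and set the white ball in the cup; I handed the job in at about 22 s, with the gripper clear and the circuit board never approached.

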